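# Find the cap that has not snapped shut and hold it open

## Robot

A 7-joint arm with a two-finger parallel gripper is mounted at the origin on the work surface. World frame = base frame: x ahead of the robot, y to its left, z up, the work surface at z = 0. Lengths are in mm, angles in rad, forces in N, time in s.
With the tool pointing down it reaches from about 400 to 875 mm from the base axis. Payload 4.4 kg.
Tool frame: the origin (TCP) lies at the very end of the fingers, on their centre line; the grasp point (between the pads) lies 19 mm behind it; z points along the fingers, y is the direction in which the jaws open and shut (so a half turn about z gives the same grasp; the last joint's range is limited). The gripper opens to 85 mm and grips with 20 to 120 N. Pads are 22 mm wide; open, the fingers measure 114 mm over their backs; the gripper's body (76 mm by 85 mm) begins 54 mm behind the grasp point. The pads swing forward as they close: fully open they stand 13 mm farther back than shut.
Start: joints at [-1.391, 0.628, 0.038, 1.517, -0.027, 0.996, -0.02], TCP at [158.141, 630.483, 231.313] pointing down, gripper open.
Joint ranges: [-3.06, 3.06], [-0.37, 2.12], [-1.25, 1.32], [0.18, 2.47], [-1.1, 4.24], [0.23, 1.98], [-2.94, 2.94]. Speed limits (rad/s): [2.57, 2.57, 3.14, 3.14, 3.14, 3.14, 3.14].

## Interface

Orientations are given as [roll, pitch, yaw] about the fixed x, y, z axes, in that order (R = Rz(yaw) Ry(pitch) Rx(roll)).
In Python, from cell import ctrl gives the robot as it stands.
- The arm moves only by the shell command python3 -m crank 'ROWS' [OPENING]. ROWS is JSON, a list that holds one entry, the list of rows, each a list of 6 numbers: the shift along the tool's x, y, z in units of 30 mm (1.0 is 30 mm), then the turn, a rotation vector about the tool's x, y, z in units of 6 degrees (1.0 is 6 degrees). In form: [[[tx, ty, tz, rx, ry, rz], ...]]. A call has 1 to 12 rows; each row shifts and turns the pose as measured when the row begins, along the tool's axes as they then stand; what a row does not reach is not made up. A row lasts 1/12 s, in which the tool goes at most 41.7 mm and 7.16 degrees, less where a joint would pass 70% of its speed; a pose out of reach is approached as far as the arm can. A call is refused whole if a number of a shift passes 1 or a number of a turn 1, either way. A call with a gripper value outside its range is refused whole. OPENING is the gripper command: -1 is fully open, 1 is shut, values between are in proportion, set as the call begins (- or left out, the last holds). The fingers move at their own pace and stop on an object; the grip force is fixed at half the most. Time passes only in rows, so rows that do not move let the fingers close. It gives the time, the measured TCP pose, the force and the opening at its end, in the units of the state.
- ctrl.read_state(): the state, without advancing time (a new reading comes with each control period).
- ctrl.get_image(name): name is "scene" or "top" or "wrist"; returns a dict with "color" (384x512x3 uint8, red, green, blue), "depth" (384x512 float32, mm along the optical axis (not along the pixel's ray), 0 where there is no reading), "camera_matrix" (3x3 intrinsics, pixels), "R" (3x3) and "t" (3): a world point X has camera coordinates R X + t. Camera axes: x right, y down, z forward; pixel columns grow to the right and rows downward; lengths in mm; the calibration is good to about 2 mm. A picture is of the moment at which its call begins.
- ctrl.finish_job(): hands the job in, once; it reports no verdict.
Trained networks look in a picture, given as the dict that the camera call returned (one of the last four; its "shot" number tells which), for a name from the list of things; names that differ only in an ending like _2 or _b are one class to them, and where a whole thing is asked for, a point or a joint stands for the part that bears it (a point fixed in the world has none). Each returns a list of dicts, best first, with "conf" (0 to 1); they miss things now and then, are a little off and sometimes report something else, mostly with a low value. They report only what shows in the picture. A call takes as long as a camera call. They do not tell look-alikes from the thing itself.
- ctrl.search_frame(query, picture): "extent" ([centre column, centre row, width, height] in pixels, round what is visible of it).
The state is a dict: "clock": time; "qpos": joint angles; "qd": joint speeds; "tau": joint torques, N m; "eef_pos": TCP position; "tool_rot": TCP orientation; "force": force on the tool from outside, world axes, zero at the start; "torque": the same for the moment, N m; "width": finger opening in mm.
Only numpy, scipy, OpenCV 4.12 (cv2) and the standard library are available. Lean on these libraries where they do the work, as an engineer would, in place of code of your own. Each camera call takes 0.05 s, during which the arm holds its last target. There are 200 camera calls.

## Task

One of the three white flip-top caps in the front row of the red rack has not snapped shut: tap the caps gently from above to find the one that gives. Then take the blue spatula from its rest, lever that cap open with the blade under its tab, at least 35 degrees, and finish while still holding it open on the blade, fingers off the tube and its cap. Leave the tight caps shut and the tip box, jar and bottle where they stand.

Things in the scene. Friction and masses are not known exactly. Their poses are not given: they have to be found in the camera images.
- rack: fixed red plastic tube rack, 112 mm deep (x), 250 mm long (y), top at 65 mm. Origin at table height below the middle tube of the front row; the block reaches from 29 mm in front of it (-x) to 83 mm behind. x points from the front row to a back row of small samples (tops at 94 mm). The three tubes stand at y = -70, 0 and +70 mm, in an order that changes, with their tabs at the front (-x)
- cap_a (a joint): hinge of the white flip-top cap of tube a, rad: 0 at rest, positive as its front swings up (to 1.7), negative while it sinks under a tap: a loose cap to -0.20 under 1 to 2 N, springing back; a tight one by 0.02 under 5 N, -0.06 at most. Axis level, along the tube's y, 21 mm behind the tube's centre line, 105 mm above the table
- cap_a_top (a point): centre of the flat top of cap a, 127 mm above the table when at rest. Cap: white, round, 40 mm in diameter, 22 mm tall, underside at 105 mm; grey disc on top. Tapped on its front half a loose cap gives about 6 mm; it opens against a weak spring (some 2.5 N at the tab) and falls shut when let go. A tight cap is far too stiff to open
- cap_a_tab (a point): middle of the underside of the thumb tab of cap a, 30 mm in front (-x of the tube) of the tube's centre line, 105 mm above the table at rest. Tab: 22 mm wide, 4 mm thick, sticks out 21 mm from the cap's round front, ending 41 mm in front of the centre line; free below it down to the rack's top at 65 mm
- tube_a: fixed clear tube a, 30 mm in diameter, standing in the front row of the rack; origin on its centre line at table height, z up, x pointing from the tab towards the hinge, y along the row
- cap_b (a joint): hinge of the white flip-top cap of tube b, rad: 0 at rest, positive as its front swings up (to 1.7), negative while it sinks under a tap: a loose cap to -0.20 under 1 to 2 N, springing back; a tight one by 0.02 under 5 N, -0.06 at most. Axis level, along the tube's y, 21 mm behind the tube's centre line, 105 mm above the table
- cap_b_top (a point): centre of the flat top of cap b, 127 mm above the table when at rest. Cap: white, round, 40 mm in diameter, 22 mm tall, underside at 105 mm; grey disc on top. Tapped on its front half a loose cap gives about 6 mm; it opens against a weak spring (some 2.5 N at the tab) and falls shut when let go. A tight cap is far too stiff to open
- cap_b_tab (a point): middle of the underside of the thumb tab of cap b, 30 mm in front (-x of the tube) of the tube's centre line, 105 mm above the table at rest. Tab: 22 mm wide, 4 mm thick, sticks out 21 mm from the cap's round front, ending 41 mm in front of the centre line; free below it down to the rack's top at 65 mm
- tube_b: fixed clear tube b, 30 mm in diameter, standing in the front row of the rack; origin on its centre line at table height, z up, x pointing from the tab towards the hinge, y along the row
- cap_c (a joint): hinge of the white flip-top cap of tube c, rad: 0 at rest, positive as its front swings up (to 1.7), negative while it sinks under a tap: a loose cap to -0.20 under 1 to 2 N, springing back; a tight one by 0.02 under 5 N, -0.06 at most. Axis level, along the tube's y, 21 mm behind the tube's centre line, 105 mm above the table
- cap_c_top (a point): centre of the flat top of cap c, 127 mm above the table when at rest. Cap: white, round, 40 mm in diameter, 22 mm tall, underside at 105 mm; grey disc on top. Tapped on its front half a loose cap gives about 6 mm; it opens against a weak spring (some 2.5 N at the tab) and falls shut when let go. A tight cap is far too stiff to open
- cap_c_tab (a point): middle of the underside of the thumb tab of cap c, 30 mm in front (-x of the tube) of the tube's centre line, 105 mm above the table at rest. Tab: 22 mm wide, 4 mm thick, sticks out 21 mm from the cap's round front, ending 41 mm in front of the centre line; free below it down to the rack's top at 65 mm
- tube_c: fixed clear tube c, 30 mm in diameter, standing in the front row of the rack; origin on its centre line at table height, z up, x pointing from the tab towards the hinge, y along the row
- spatula: loose blue-handled spatula, about 80 g, lying level. Handle 90 mm long (x), 14 mm wide (y), 22 mm tall; origin at the centre of the handle's underside; x points along the blade, z up
- spatula_grip (a point): centre of the handle, 11 mm above its underside, 46 mm above the table while on the rest; the free span of 60 mm around it between the rest's two posts is where to grip
- blade_tip (a point): middle of the end of the steel blade, 125 mm ahead of the handle's centre at the same height. The blade is flat, level, 16 mm wide, 2.5 mm thick, and stands out 80 mm from the handle
- rest: fixed grey spatula rest, base 100 x 70 mm, 6 mm thick, with two notched posts 74 mm apart along x that carry the handle at 35 mm (cheeks up to 42 mm, 29 mm wide over all); origin at table height in its middle, x along the spatula
- tip_box: loose white box with a yellow top and pipette tips, 92 x 127 mm, 61 mm tall; origin at the centre of its underside
- jar: loose jar with a red cap, 64 mm in diameter, 65 mm tall; origin at the centre of its underside
- flask: loose white bottle with a blue cap, 56 mm in diameter, 110 mm tall; origin at the centre of its underside
Things that resemble listed ones, but are neither listed nor needed, are in the scene too. Of the things like the spatula, leave any that is green; of the rest the larger one is meant.

How it is judged:
By the outcome, as a careful person would: the job done as asked, in the order asked, and still so for the second after the job is handed in, while the arm keeps its last pose, push and grip.
It also fails if it takes over 50 s, if anything falls off the work surface, if the arm or the gripper's body presses on something with over 40 N, if the wrist force passes 120 N, or if a joint passes its speed limit or range.

## Working session

There is one attempt and no reset: what is moved stays moved. The work goes in short steps, Python scripts to look and compute and a shell command to move; the robot and the scene stay as the last step left them, time stands still between calls to the robot, and variables do not carry over. Pictures are saved under pics/ and viewed, about 8 in all and at most 12, crops included, and the job is handed in when it is done.

```bash
ls; mkdir -p pics
cat > h.py <<'E'
import numpy as np, cv2
from cell import ctrl
def world(im,u,v,z=None):
    K=im["camera_matrix"];R=im["R"];t=im["t"]
    d=im["depth"][int(round(v)),int(round(u))]
    r=np.linalg.inv(K)@np.array([u,v,1.])
    if z is None: return R.T@(r*d-t)
    o=-R.T@t; w=R.T@r
    return o+w*(z-o[2])/w[2]
def save(im,n,crop=None,s=1):
    c=cv2.cvtColor(im["color"],cv2.COLOR_RGB2BGR)
    if crop: c=c[crop[1]:crop[3],crop[0]:crop[2]]
    cv2.imwrite("pics/"+n,cv2.resize(c,None,fx=s,fy=s,interpolation=cv2.INTER_CUBIC))
def cloud(im):
    K=im["camera_matrix"];d=im["depth"].astype(float)
    v,u=np.indices(d.shape)
    P=np.stack([(u-K[0,2])/K[0,0]*d,(v-K[1,2])/K[1,1]*d,d],-1)
    return (P-im["t"])@im["R"]
E
python3 - <<'E'
from h import *
s=ctrl.read_state();print(s)
ims={}
for n in["scene","top"]:
    im=ctrl.get_image(n);ims[n]=im;print(n,"cam",-im["R"].T@im["t"])
    for q in["rack","cap_a","spatula","rest","tip_box","jar","flask"]:
        for r in ctrl.search_frame(q,im)[:5]:
            e=r["extent"];print(q,round(r["conf"],2),np.round(e),np.round(world(im,e[0],e[1])))
c=np.hstack([cv2.cvtColor(ims[n]["color"],cv2.COLOR_RGB2BGR) for n in ims])
save(ims["top"],"top.png",s=1.5);save(ims["scene"],"scene.png",s=1.5)
np.savez("ims.npz",**{n+k:ims[n][k] for n in ims for k in["color","depth","camera_matrix","R","t"]})
E
```

```text
pics
{'clock': 0.0, 'qpos': array([-1.39078391,  0.62936307,  0.03842486,  1.51836874, -0.02701238,
        0.99629777, -0.02001205]), 'qd': array([-0.00078707, -0.00021196,  0.00201409,  0.00205324, -0.00096557,
       -0.00050433, -0.00019885]), 'tau': array([-1.59402844e-04, -5.63401330e+01,  1.22625522e+00, -1.93434638e+01,
        1.09899830e-02,  1.08120116e-02, -3.22225937e-06]), 'eef_pos': array([157.97995045, 629.86247493, 230.37756104]), 'tool_rot': array([-3.13967307e+00,  5.89136272e-06,  2.89577527e+00]), 'force': array([-0.49338349,  0.63764624,  0.87401974]), 'torque': array([ 0.01673974, -0.04278043,  0.01804468]), 'width': 85.23778888668176}
scene cam [1372.64727795 -553.93208822 1014.60269182]
rack 0.78 [308. 230. 100.  77.] [722.  18.  66.]
cap_a 0.65 [280. 210.  20.  18.] [672. -36. 127.]
cap_a 0.55 [325. 190.  21.  17.] [674. 102. 128.]
cap_a 0.5 [300. 200.  23.  17.] [668.  26. 126.]
spatula 0.93 [194. 203.  57.  32.] [ 437. -169.   15.]
spatula 0.86 [154. 230.  36.  46.] [ 504. -318.   51.]
spatula 0.66 [ 91. 241.  41.  14.] [ 419. -468.    9.]
spatula 0.6 [308
[... 411 characters left out ...]
7721  -64.99082207 1612.26874837]
rack 0.87 [215. 162.  70.  36.] [666.  42. 126.]
rack 0.36 [237. 167.  11.  20.] [648. -32. 128.]
cap_a 0.72 [215. 167.  12.  21.] [650.  41. 124.]
cap_a 0.49 [237. 170.  12.  17.] [643. -32. 106.]
cap_a 0.45 [194. 170.   8.  16.] [642. 111. 128.]
spatula 0.78 [316. 213.   9.  50.] [ 501. -307.   47.]
spatula 0.78 [274. 235.  46.   6.] [ 427. -160.   24.]
spatula 0.5 [360. 235.  26.  24.] [ 424. -471.   -3.]
rest 0.78 [317. 230.  26.  32.] [ 445. -316.   10.]
tip_box 0.69 [143. 231.  42.  28.] [443. 295.  57.]
jar 0.66 [142. 168.  17.  18.] [668. 306.  61.]
flask 0.75 [313. 162.  20.  19.] [ 675. -301.   81.]
flask 0.43 [143. 167.  19.  21.] [669. 300.  68.]
```

View pics/top.png

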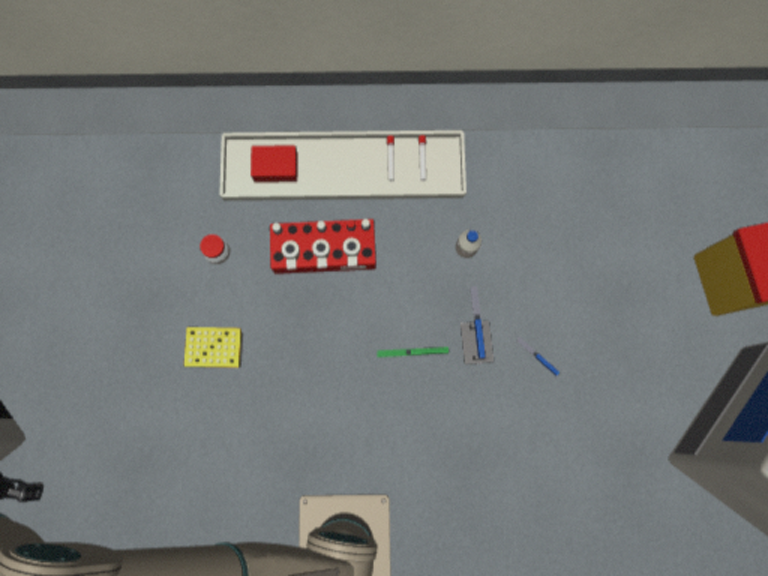

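View pics/scene.png

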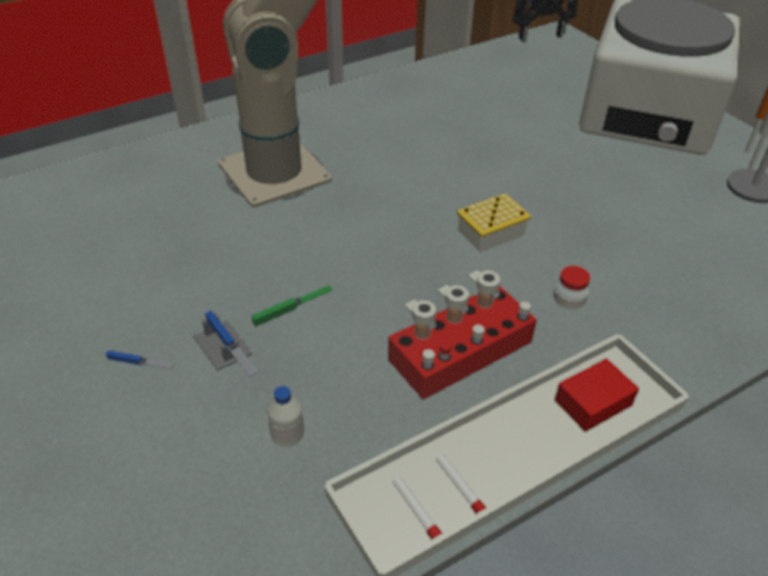

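Top view at 1.5x: the spatula candidates are blue on the rest (479,338), small blue on the table (545,363) and green (413,352). I choose the blue one on the rest. The three caps are at (290,248), (321,247) and (352,245).

Run:
```python
from h import *
z=np.load("ims.npz")
for n in["top","scene"]:
    im={k:z[n+k] for k in["color","depth","camera_matrix","R","t"]}
    P=cloud(im);H=cv2.cvtColor(im["color"],cv2.COLOR_RGB2HSV)
    h,s,v=H[...,0].astype(int),H[...,1].astype(int),H[...,2].astype(int)
    ok=im["depth"]>0
    b=ok&(h>100)&(h<130)&(s>120)&(P[...,2]>30)&(abs(P[...,0]-430)<120)&(abs(P[...,1]+315)<60)
    Q=P[b];print(n,"handle n",len(Q),Q[:,:2].mean(0),Q.min(0),Q.max(0),np.median(Q[:,2]))
    c=Q[:,:2].mean(0);a=np.linalg.svd(Q[:,:2]-c)[2][0];print(" axis deg",np.degrees(np.arctan2(a[1],a[0])), "proj",np.ptp((Q[:,:2]-c)@a), c+a*((Q[:,:2]-c)@a).min()/2+a*((Q[:,:2]-c)@a).max()/2)
    r=ok&((h<8)|(h>172))&(s>150)&(P[...,2]>58)&(P[...,2]<72)&(abs(P[...,1]-35)<160)&(P[...,0]>560)&(P[...,0]<790)
    print(" rack",cv2.minAreaRect(P[r][:,:2].astype(np.float32)),np.median(P[r][:,2]))
    t=ok&(abs(P[...,2]-126)<8)&(P[...,0]>600)&(P[...,0]<730)&(abs(P[...,1]-35)<130)
    k,l=cv2.connectedComponents(t.astype(np.uint8))
    for i in range(1,k):
        q=P[l==i]
        if len(q)>15: print(" cap",len(q),np.round(q.mean(0),1),cv2.minEnclosingCircle(q[:,:2].astype(np.float32)))
    # dark disc on caps
    # other spatula blade
```

```text
top handle n 102 [ 454.62296271 -318.03399836] [ 412.07202171 -327.91209583   35.46871517] [ 498.1794104  -309.93292529   63.81588643] 55.53856358514598
 axis deg -175.69417807948605 proj 86.82733709295672 [ 455.18777356 -317.9914723 ]
 rack ((684.846923828125, 47.68043518066406), (109.93113708496094, 246.72689819335938), 1.8201849460601807) 64.20080675329659
 cap 108 [658.7  46.8 125.8] ((658.561767578125, 46.04819107055664), 20.42237091064453)
 cap 104 [661.3 -23.4 126.4] ((662.08154296875, -22.199844360351562), 20.588472366333008)
 cap 106 [656.5 116.5 125.4] ((657.3718872070312, 116.680419921875), 20.107038497924805)
scene handle n 134 [ 460.74330414 -320.87502739] [ 414.27479899 -329.22024487   34.54349981] [ 502.27481794 -309.62019951   61.51408825] 56.236016398136805
 axis deg 3.5753969581018894 proj 88.2173859067338 [ 458.28124845 -321.02886544]
 rack ((689.00048828125, 45.77543640136719), (113.7318115234375, 252.27511596679688), 2.0741848945617676) 64.26668828208304
 cap 149 [660.1 112.5 125.5] ((659.3112182617188, 114.09640502929688), 20.768783569335938)
 cap 161 [663.5  42.5 125.7] ((662.7599487304688, 45.502071380615234), 21.21493911743164)
 cap 165 [665.3 -26.8 125.7] ((662.4706420898438, -24.59475326538086), 20.943937301635742)
```

```bash
cat >> h.py <<'E'
from scipy.spatial.transform import Rotation as Ro
def need(x,y,z,yaw=None,pitch=0):
    s=ctrl.read_state();R=Ro.from_euler('xyz',s["tool_rot"])
    d=R.inv().apply(np.array([x,y,z])-s["eef_pos"])/30
    print("shift units",np.round(d,2),end=" ")
    if yaw is not None:
        T=Ro.from_euler('xyz',[180,pitch,yaw],degrees=True)
        print("turn units",np.round(np.degrees((R.inv()*T).as_rotvec())/6,2),end=" ")
    print("F",np.round(s["force"],2),"t",s["clock"],"pos",np.round(s["eef_pos"],1),"rot",np.round(np.degrees(s["tool_rot"]),1),"w",round(s["width"],1))
E
python3 -m crank '[[[0,0,0,0,0,1],[0,0,0,0,0,1],[0,0,0,0,0,1],[0,0,0,0,0,1],[0,0,0,0,0,1],[0,0,0,0,0,1],[0,0,0,0,0,1],[0,0,0,0,0,1],[0,0,0,0,0,1],[0,0,0,0,0,1],[0,0,0,0,0,1],[0,0,0,0,0,1]]]' 1
python3 -c "
from h import *
need(646,115,160,2)"
```

```text
clock: 1.8
eef_pos: [157.7, 630.8, 231.9]
tool_rot: [-3.14, -0.002, 1.58]
force: [-1.0, -0.1, -0.3]
width: -0.1
shift units [-17.35  16.12   2.34] turn units [-0.03  0.   14.75] F [-0.97 -0.08 -0.33] t 1.8 pos [157.7 630.8 231.9] rot [-1.799e+02 -1.000e-01  9.050e+01] w -0.1
```

```bash
python3 -m crank '[[[-1,0.93,0,0,0,0],[-1,0.93,0,0,0,0],[-1,0.93,0,0,0,0],[-1,0.93,0,0,0,0],[-1,0.93,0,0,0,0],[-1,0.93,0,0,0,0],[-1,0.93,0,0,0,0],[-1,0.93,0,0,0,0],[-1,0.93,0,0,0,0],[-1,0.93,0,0,0,0],[-1,0.93,0,0,0,0],[-1,0.93,0,0,0,0]]]'
python3 -c "
from h import *
need(647,115,160,2)"
```

```text
clock: 2.8
eef_pos: [495.0, 279.1, 227.2]
tool_rot: [-3.137, -0.012, 1.603]
force: [0.7, 0.4, -0.3]
width: 0.1
shift units [-5.66  4.9   2.15] turn units [-0.13 -0.06 14.98] F [ 0.71  0.37 -0.34] t 2.8 pos [495.  279.1 227.2] rot [-179.7   -0.7   91.9] w 0.1
```

```bash
python3 -m crank '[[[-0.95,0.82,0.2,0,0,0],[-0.95,0.82,0.2,0,0,0],[-0.95,0.82,0.2,0,0,0],[-0.95,0.82,0.2,0,0,0],[-0.95,0.82,0.2,0,0,0],[-0.9,0.8,0.2,0,0,0],[0,0,0,0,0,1],[0,0,0,0,0,1],[0,0,0,0,0,1],[0,0,0,0,0,1],[0,0,0,0,0,1],[0,0,0,0,0,1]]]'
python3 -m crank '[[[0,0,0,0,0,1],[0,0,0,0,0,1],[0,0,0,0,0,1],[0,0,0,0,0,1],[0,0,0,0,0,1],[0,0,0,0,0,1],[0,0,0,0,0,1],[0,0,0,0,0,1],[0,0,0,0,0,1]]]'
python3 -c "
from h import *
need(647,115,135,2)"
```

```text
clock: 3.8
eef_pos: [662.9, 88.6, 187.5]
tool_rot: [-3.14, -0.009, 0.929]
force: [0.5, -0.1, 0.2]
width: -0.1
clock: 4.55
eef_pos: [663.2, 90.9, 187.3]
tool_rot: [-3.131, -0.004, -0.06]
force: [0.1, 0.3, 1.0]
width: -0.2
shift units [-0.59 -0.75  1.75] turn units [-0.1  -0.04 -0.9 ] F [0.14 0.31 0.98] t 4.55 pos [663.2  90.9 187.3] rot [-179.4   -0.2   -3.4] w -0.2
```

```bash
python3 -m crank '[[[-0.3,-0.38,0.8,0,0,-0.9],[-0.3,-0.37,0.6,0,0,0],[0,0,0.2,0,0,0],[0,0,0,0,0,0]]]'
python3 -c "
from h import *
need(647,115,128,2)"
```

```text
clock: 4.88
eef_pos: [647.1, 114.6, 138.8]
tool_rot: [-3.132, -0.009, 0.033]
force: [-0.2, 0.1, 0.3]
width: -0.0
shift units [-0.01 -0.01  0.36] turn units [-0.09 -0.08 -0.01] F [-0.23  0.09  0.33] t 4.8833 pos [647.1 114.6 138.8] rot [-179.5   -0.5    1.9] w -0.0
```

```bash
python3 -m crank '[[[0,0,0.3,0,0,0],[0,0,0,0,0,0]]]'
for i in 1; do python3 -m crank '[[[0,0,0.05,0,0,0],[0,0,0,0,0,0]]]'; done
python3 -m crank '[[[0,0,0.05,0,0,0],[0,0,0,0,0,0]]]'
```

```text
clock: 5.05
eef_pos: [648.2, 114.3, 130.0]
tool_rot: [-3.132, -0.01, 0.034]
force: [0.7, 0.6, -0.7]
width: -0.3
clock: 5.22
eef_pos: [649.7, 112.8, 129.3]
tool_rot: [-3.133, -0.012, 0.032]
force: [0.1, 0.4, -0.3]
width: -0.1
clock: 5.38
eef_pos: [650.9, 111.6, 128.9]
tool_rot: [-3.134, -0.014, 0.031]
force: [-0.1, -0.3, 0.9]
width: -0.1
```

```bash
python3 -m crank '[[[-0.07,-0.07,0.07,0,0,0]]]'
python3 -m crank '[[[-0.07,-0.07,0.05,0,0,0]]]'
python3 -m crank '[[[-0.05,-0.05,0.05,0,0,0]]]'
```

```text
clock: 5.47
eef_pos: [649.9, 112.6, 127.6]
tool_rot: [-3.134, -0.017, 0.03]
force: [-0.3, 0.0, -0.6]
width: -0.1
clock: 5.55
eef_pos: [648.5, 113.8, 126.6]
tool_rot: [-3.136, -0.019, 0.029]
force: [2.2, -3.2, 4.5]
width: -0.2
clock: 5.63
eef_pos: [648.4, 113.8, 126.3]
tool_rot: [-3.138, -0.022, 0.028]
force: [0.9, -2.7, 8.7]
width: 0.1
```

Left cap is stiff (8.7 N within under 1 mm), so it's tight. On to the middle cap.

```bash
python3 -m crank '[[[0,0,-0.5,0,0,0],[0,0.75,0,0,0,0],[0,0.75,0,0,0,0],[0,0.7,0,0,0,0],[0,0,0,0,0,0]]]'
python3 -c "
from h import *
need(649,46,130,2)"
```

```text
clock: 6.05
eef_pos: [649.1, 50.8, 144.8]
tool_rot: [-3.134, -0.022, 0.035]
force: [-1.1, -1.7, -0.4]
width: -0.2
shift units [-0.02  0.16  0.49] turn units [-0.07 -0.21  0.  ] F [-1.1  -1.67 -0.45] t 6.05 pos [649.1  50.8 144.8] rot [-179.6   -1.2    2. ] w -0.2
```

```bash
python3 -m crank '[[[0,0.14,0.3,-0.07,-0.2,0],[-0.04,-0.04,0.2,0,0,0]]]'
python3 -m crank '[[[-0.03,-0.03,0.06,0,0,0],[-0.03,-0.03,0.06,0,0,0]]]'
python3 -m crank '[[[-0.03,-0.03,0.05,0,0,0]]]'
python3 -m crank '[[[-0.03,-0.03,0.05,0,0,0]]]'
```

```text
clock: 6.22
eef_pos: [649.1, 47.5, 131.9]
tool_rot: [-3.14, -0.002, 0.033]
force: [1.0, -0.3, -0.3]
width: -0.0
clock: 6.38
eef_pos: [646.4, 51.6, 126.4]
tool_rot: [-3.139, 0.001, 0.036]
force: [-0.4, -0.8, 1.2]
width: -0.1
clock: 6.47
eef_pos: [645.0, 53.8, 124.2]
tool_rot: [-3.139, 0.002, 0.037]
force: [0.9, -0.6, 0.4]
width: 0.2
clock: 6.55
eef_pos: [643.7, 55.4, 122.3]
tool_rot: [-3.139, 0.002, 0.038]
force: [-0.5, -1.1, 1.4]
width: 0.2
```

Middle cap sinks about 4.7 mm at roughly 1 N, so it's loose. Checking the right one for certainty.

```bash
python3 -m crank '[[[0,0,-0.7,0,0,0],[0.1,0.85,0,0,0,0],[0.05,0.85,0,0,0,0],[0.05,0.75,0,0,0,0],[0,0,0,0,0,0]]]'
python3 -c "
from h import *
need(651,-23,131,2)"
```

```text
clock: 6.97
eef_pos: [651.7, -11.7, 141.3]
tool_rot: [-3.135, 0.006, 0.05]
force: [-1.1, -1.0, 0.5]
width: 0.0
shift units [-0.04  0.38  0.34] turn units [-0.06  0.06  0.14] F [-1.06 -1.03  0.51] t 6.9667 pos [651.7 -11.7 141.3] rot [-179.6    0.3    2.9] w 0.0
```

```bash
python3 -m crank '[[[0,0.38,0.1,0,0,0.14],[0,0,0.2,0,0,0]]]'
python3 -m crank '[[[0,0,0.05,0,0,0]]]'
python3 -m crank '[[[0,0,0.05,0,0,0]]]'
python3 -m crank '[[[0,0,0.04,0,0,0]]]'
```

```text
clock: 7.13
eef_pos: [653.0, -23.5, 132.8]
tool_rot: [-3.135, 0.004, 0.034]
force: [-0.5, -1.1, 0.4]
width: -0.3
clock: 7.22
eef_pos: [652.3, -22.1, 129.8]
tool_rot: [-3.133, 0.006, 0.034]
force: [0.3, -0.0, -0.4]
width: -0.0
clock: 7.3
eef_pos: [652.0, -21.7, 127.8]
tool_rot: [-3.133, 0.006, 0.034]
force: [0.4, -1.0, 0.7]
width: 0.1
clock: 7.38
eef_pos: [651.5, -21.2, 126.4]
tool_rot: [-3.133, 0.008, 0.035]
force: [-4.3, -0.7, 12.3]
width: 0.0
```

Right cap is stiff (12 N), so the middle one is the target. Lifting and moving to the spatula.

```bash
python3 -m crank '[[[0,0,-0.9,0,0,0],[-0.4,0.6,-0.7,0,0,0],[-0.6,1,0,0,0,0],[-0.6,1,0,0,0,0],[-0.6,1,0,0,0,0],[-0.6,1,0,0,0,0],[-0.6,1,0,0,0,0],[-0.6,1,0,0,0,0],[-0.6,1,0,0,0,0],[-0.6,0.9,0,0,0,0],[-0.3,0.5,0,0,0,0],[0,0,0,0,0,0]]]' -1
python3 - <<'E'
from h import *
need(466.5,-319,170,4)
im=ctrl.get_image("wrist");save(im,"w1.png",s=1.2)
for r in ctrl.search_frame("spatula",im)[:3]: print(r,world(im,*r["extent"][:2]))
E
```

```text
clock: 8.38
eef_pos: [499.4, -293.2, 170.2]
tool_rot: [-3.127, 0.007, 0.065]
force: [0.4, 0.2, -0.1]
width: 85.4
shift units [-1.15  0.79  0.  ] turn units [-0.14  0.07 -0.05] F [ 0.36  0.16 -0.08] t 8.3833 pos [ 499.4 -293.2  170.2] rot [-179.1    0.4    3.7] w 85.4
{'extent': [142.4, 230.6, 146.2, 18.7], 'conf': 0.8} [ 431.81428673 -168.01008913   20.60618436]
{'extent': [398.1, 253.1, 69.2, 76.4], 'conf': 0.65} [ 419.73283378 -461.43512251   10.56139473]
{'extent': [283.7, 187.4, 16.0, 173.7], 'conf': 0.59} [ 499.65747771 -317.56721723   50.68782484]
```

View pics/w1.png

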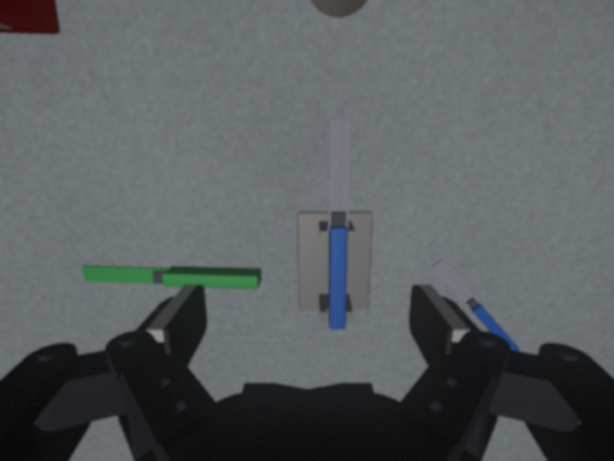

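The wrist view shows the blue spatula on its rest: handle (338,278), blade tip (340,122). The green one is at (170,276) and the small blue one at (480,310), and I'll leave both alone. Refining the pose from this view.

Run:
```python
from h import *
im=ctrl.get_image("wrist");P=cloud(im);H=cv2.cvtColor(im["color"],cv2.COLOR_RGB2HSV).astype(int)
m=(im["depth"]>0)&(abs(H[...,0]-115)<14)&(H[...,1]>120)&(P[...,2]>50)&(P[...,2]<65)&(abs(P[...,1]+318)<40)
Q=P[m][:,:2];print(len(Q),cv2.minAreaRect(Q.astype(np.float32)),np.median(P[m][:,2]))
(c,sz,a)=cv2.minAreaRect(Q.astype(np.float32))
b=(im["depth"]>0)&(P[...,2]>38)&(P[...,2]<55)&(P[...,0]>530)&(P[...,0]<620)&(abs(P[...,1]+313)<25)
print("blade",cv2.minAreaRect(P[b][:,:2].astype(np.float32)),P[b].mean(0))
yaw=np.arctan2(P[b].mean(0)[1]-c[1],P[b].mean(0)[0]-c[0]);print(np.degrees(yaw))
d=np.array([np.cos(yaw),np.sin(yaw)]);g=np.array(c)+10*d;print(g)
need(g[0],g[1],90,np.degrees(yaw))
```

```text
1149 ((454.9407958984375, -319.0676574707031), (88.43525695800781, 13.794095993041992), 4.231363296508789) 56.338494822522954
blade ((553.8736572265625, -311.8816223144531), (48.333961486816406, 16.101459503173828), 3.9820401668548584) [ 554.97333131 -311.75736011   46.79883163]
4.179699466061461
[ 464.91419954 -318.33880914]
shift units [-1.31  0.98  2.64] turn units [-0.18  0.06 -0.01] F [-0.36  0.41 -0.14] t 8.5333 pos [ 502.7 -287.7  169.5] rot [-178.9    0.3    4.1] w 85.0
```

```bash
python3 -m crank '[[[-0.5,0.4,0.8,-0.18,0.06,0],[-0.5,0.4,0.8,0,0,0],[-0.3,0.2,0.8,0,0,0],[0,0,0.2,0,0,0],[0,0,0,0,0,0]]]'
python3 -c "
from h import *
need(465,-318.4,27,4.2)"
```

```text
clock: 8.95
eef_pos: [476.4, -308.7, 88.5]
tool_rot: [-3.137, -0.008, 0.093]
force: [0.4, 0.5, 1.0]
width: 85.3
shift units [-0.42  0.3   2.04] turn units [-0.04 -0.08  0.19] F [0.44 0.53 1.04] t 8.95 pos [ 476.4 -308.7   88.5] rot [-179.7   -0.5    5.3] w 85.3
```

```bash
python3 -m crank '[[[-0.4,0.28,0.3,0,0,0.19],[0,0,0.5,0,0,0],[-0.03,0.03,0.3,0,0,0]]]'
python3 -c "
from h import *
need(465,-318.4,27,4.2)"
```

```text
clock: 9.2
eef_pos: [472.3, -314.2, 57.3]
tool_rot: [-3.137, -0.015, 0.083]
force: [0.4, 0.4, 0.3]
width: 85.5
shift units [-0.27  0.12  1.  ] turn units [-0.05 -0.15  0.09] F [0.39 0.4  0.33] t 9.2 pos [ 472.3 -314.2   57.3] rot [-179.7   -0.9    4.7] w 85.5
```

```bash
python3 -m crank '[[[-0.3,0.14,0.3,0,-0.15,0.1],[-0.08,0.03,0.4,0,0,0]]]'
python3 -c "
from h import *
need(465,-318.4,27,4.2)"
```

```text
clock: 9.37
eef_pos: [465.0, -318.9, 36.8]
tool_rot: [-3.138, -0.002, 0.077]
force: [0.4, -0.0, 0.6]
width: 85.3
shift units [ 0.   -0.02  0.33] turn units [-0.04 -0.02  0.03] F [ 0.38 -0.02  0.65] t 9.3667 pos [ 465.  -318.9   36.8] rot [-1.798e+02 -1.000e-01  4.400e+00] w 85.3
```

```bash
python3 -m crank '[[[-0.03,0,0.25,0,0,0],[-0.02,0.02,0.05,0,0,0]]]'
python3 -m crank '[[[0,0,0,0,0,0],[0,0,0,0,0,0],[0,0,0,0,0,0],[0,0,0,0,0,0]]]' 1
python3 -c "
from h import *
need(465,-318.4,27,4.2)"
```

```text
clock: 9.53
eef_pos: [464.2, -318.2, 26.4]
tool_rot: [-3.136, -0.001, 0.079]
force: [-0.4, 0.3, -0.1]
width: 85.4
clock: 9.87
eef_pos: [465.5, -318.2, 27.4]
tool_rot: [-3.137, -0.002, 0.08]
force: [0.2, 0.0, -0.1]
width: 38.8
shift units [-0.02  0.    0.01] turn units [-0.04 -0.02  0.06] F [ 0.16  0.02 -0.08] t 9.8667 pos [ 465.5 -318.2   27.4] rot [-1.797e+02 -1.000e-01  4.600e+00] w 38.8
```

```bash
python3 -m crank '[[[0,0,0,0,0,0],[0,0,0,0,0,0],[0,0,0,0,0,0],[0,0,0,0,0,0]]]' 1
python3 -m crank '[[[0,0,-0.3,0,0,0],[0,0,-0.7,0,0,0],[0,0,-0.8,0,0,0],[0,0,-0.3,0,0,0]]]'
python3 - <<'E'
from h import *
need(465,-318.4,100,2)
for n in["wrist"]:
    im=ctrl.get_image(n);save(im,"w2.png",s=1.2)
P=cloud(im);s=ctrl.read_state();R=Ro.from_euler('xyz',s["tool_rot"])
L=R.inv().apply((P-s["eef_pos"]).reshape(-1,3)).reshape(P.shape)
m=(im["depth"]>0)&(L[...,0]>45)&(L[...,0]<140)&(abs(L[...,1])<20)&(L[...,2]<10)
Q=L[m];print(len(Q),Q.min(0),Q.max(0))
for a in range(40,140,10):
    q=Q[(Q[:,0]>a)&(Q[:,0]<=a+10)]
    if len(q):print(a,len(q),np.round(np.median(q,0),1),np.ptp(q[:,1]))
E
```

```text
clock: 10.2
eef_pos: [466.3, -318.7, 28.8]
tool_rot: [-3.138, -0.004, 0.08]
force: [0.1, 0.6, -1.1]
width: 12.9
clock: 10.53
eef_pos: [463.8, -317.6, 92.5]
tool_rot: [-3.134, 0.001, 0.079]
force: [0.7, 0.0, -0.2]
width: 13.2
shift units [ 0.04  0.03 -0.25] turn units [-0.07  0.01  0.42] F [ 0.7   0.02 -0.19] t 10.5333 pos [ 463.8 -317.6   92.5] rot [-1.796e+02  1.000e-01  4.500e+00] w 13.2
6345 [ 45.00850698  -8.10919693 -20.03476743] [108.02737253   8.03636171 -15.01680541]
40 402 [ 47.5   0.  -17.4] 15.478383006597891
50 883 [ 55.2   0.1 -17.5] 16.04481554363448
60 912 [ 65.2   0.1 -17.5] 15.871487112715789
70 1006 [ 75.1   0.1 -17.4] 15.895688106195724
80 1065 [ 85.1   0.1 -17.3] 15.982857479276952
90 1140 [ 95.    0.1 -17.4] 15.971184795347465
100 937 [ 1.039e+02  1.000e-01 -1.730e+01] 15.887876926123027
```

View pics/w2.png

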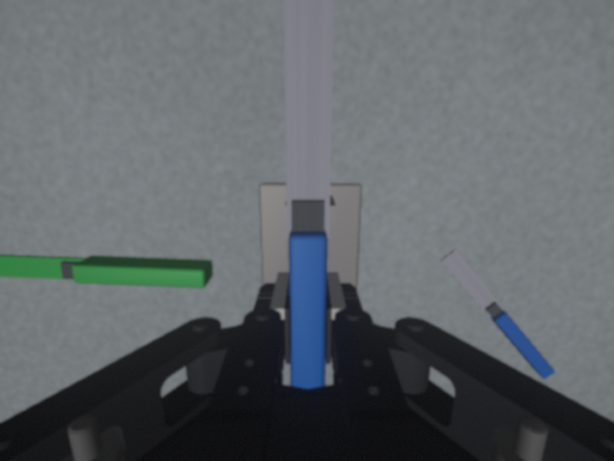

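The spatula is gripped and level, in line with the tool (blade top 17.4 mm above the TCP). Moving in front of the middle tab.

```bash
python3 -m crank '[[[0,-0.6,0,0,0,0],[0,-1,0,0,0,0],[0,-1,0,0,0,0],[0,-1,0,0,0,0],[0,-1,0,0,0,0],[0,-1,0,0,0,0],[0,-1,0,0,0,0],[0,-1,0,0,0,0],[0,-1,0,0,0,0],[0,-0.8,0,0,0,0],[0,-0.4,0,0,0,0],[0,0,0,0,0,0.4]]]'
python3 -c "
from h import *
need(480.6,39.2,82.6,2)"
```

```text
clock: 11.58
eef_pos: [438.0, -14.1, 90.2]
tool_rot: [-3.141, 0.003, 0.035]
force: [0.1, 0.4, -0.2]
width: 13.1
shift units [ 1.48 -1.72  0.25] turn units [-0.01  0.02  0.  ] F [ 0.07  0.35 -0.25] t 11.5833 pos [438.  -14.1  90.2] rot [-1.799e+02  1.000e-01  2.000e+00] w 13.1
```

```bash
python3 -m crank '[[[0.5,-0.6,0.1,0,0,0],[0.5,-0.6,0.1,0,0,0],[0.3,-0.4,0.05,0,0,0],[0,0,0,0,0,0],[0,0,0,0,0,0]]]'
python3 - <<'E'
from h import *
im=ctrl.get_image("wrist");save(im,"w3.png",s=1.2)
P=cloud(im);s=ctrl.read_state();R=Ro.from_euler('xyz',s["tool_rot"])
L=R.inv().apply((P-s["eef_pos"]).reshape(-1,3)).reshape(P.shape)
ok=im["depth"]>0
# tab: z 104..113 world, x between 612..642
t=ok&(P[...,2]>103)&(P[...,2]<114)&(P[...,0]>605)&(P[...,0]<650)
k,l=cv2.connectedComponents(t.astype(np.uint8))
for i in range(1,k):
    q=P[l==i]
    if len(q)>15:print("tab",len(q),np.round(q.mean(0),1),q.min(0),q.max(0))
t=ok&(P[...,2]>120)&(P[...,2]<135)&(P[...,0]>630)
k,l=cv2.connectedComponents(t.astype(np.uint8))
for i in range(1,k):
    q=P[l==i]
    if len(q)>15:print("top",len(q),np.round(q.mean(0),1),cv2.minEnclosingCircle(q[:,:2].astype(np.float32)))
m=ok&(abs(L[...,1])<15)&(abs(L[...,2]+17.4)<4)&(L[...,0]>30)
print("blade",L[m].max(0),P[m].max(0))
need(519.6,40.6,82.6,2)
E
```

```text
clock: 12.0
eef_pos: [474.2, 39.5, 80.3]
tool_rot: [-3.141, 0.006, 0.037]
force: [0.1, 0.3, -0.8]
width: 13.1
blade [108.67933732   8.47363163 -15.79688311] [583.04831075  50.78929178 101.45620511]
shift units [ 1.52  0.02 -0.09] turn units [-0.01  0.06  0.02] F [ 0.07  0.69 -0.98] t 12.05 pos [474.   39.6  80.3] rot [-179.9    0.4    2.1] w 13.3
```

View pics/w3.png

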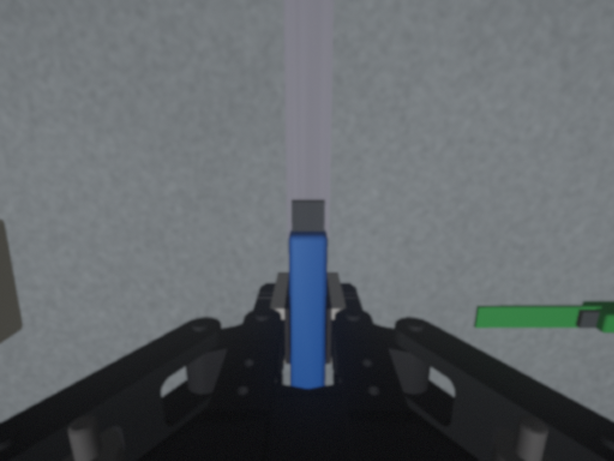

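The wrist view only shows the blade running out of frame at the top (308,0). Checking tip versus tab from the scene camera.

Run:
```python
from h import *
im=ctrl.get_image("scene");save(im,"s2.png",crop=(225,150,385,270),s=5)
P=cloud(im);ok=im["depth"]>0
m=ok&(P[...,2]>88)&(P[...,2]<112)&(P[...,0]>520)&(P[...,0]<650)&(abs(P[...,1]-42)<100)
k,l=cv2.connectedComponents(m.astype(np.uint8))
for i in range(1,k):
    q=P[l==i]
    if len(q)>4:print(len(q),np.round(q.mean(0),1),np.round(q.min(0),1),np.round(q.max(0),1))
s=ctrl.read_state();R=Ro.from_euler('xyz',s["tool_rot"])
for X in [s["eef_pos"]+R.apply([115,0,-17.4]),np.array([630.5,44.5,105]),np.array([619.5,44.1,107])]:
    p=im["camera_matrix"]@(im["R"]@X+im["t"]);p=p[:2]/p[2];print(np.round(X,1),"crop px",np.round((p-[225,150])*5))
```

```text
123 [555.4  39.7  97.7] [520.4  30.6  92.2] [595.3  49.6 103.8]
32 [625.6 110.5 107.7] [616.8 101.7 104.2] [641.3 125.9 111.7]
31 [627.3  40.7 108. ] [618.1  31.5 104.7] [645.3  55.7 111.7]
33 [630.3 -29.1 107.6] [619.4 -40.  103.8] [649.8 -15.3 111.5]
[588.9  43.   97.2] crop px [311. 189.]
[630.5  44.5 105. ] crop px [358. 223.]
[619.5  44.1 107. ] crop px [346. 208.]
```

View pics/s2.png

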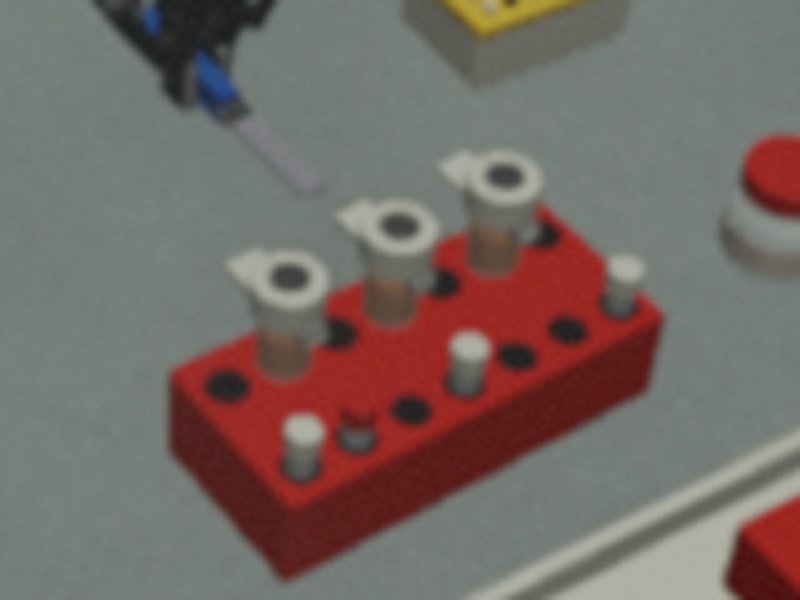

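Blade tip at crop (315,187) and the middle tab at (352,215) are in line, about 30 mm apart. Sliding the blade under the tab.

```bash
python3 -m crank '[[[0.4,0,-0.02,0,0,0],[0.5,0,-0.02,0,0,0],[0.3,0,0,0,0,0],[0.1,0,0,0,0,0]]]'
python3 -c "
from h import *
need(519.6,40.6,82.6,2)"
```

```text
clock: 12.43
eef_pos: [509.8, 35.6, 81.8]
tool_rot: [-3.141, 0.011, 0.027]
force: [0.6, 0.0, -0.1]
width: 12.9
shift units [ 0.33 -0.16 -0.03] turn units [-0.01  0.1  -0.07] F [ 0.61  0.03 -0.14] t 12.4333 pos [509.8  35.6  81.8] rot [-180.     0.6    1.6] w 12.9
```

```bash
python3 -m crank '[[[0.3,-0.16,0,0,0.1,-0.07],[0.05,-0.03,0,0,0,0],[0,0,-0.05,0,0,0]]]'
python3 - <<'E'
from h import *
need(519.6,40.6,87.6,2)
im=ctrl.get_image("scene");save(im,"s3.png",crop=(225,150,385,270),s=5)
E
```

```text
clock: 12.68
eef_pos: [520.1, 40.1, 83.0]
tool_rot: [-3.141, 0.0, 0.032]
force: [0.7, -0.2, -1.1]
width: 13.2
shift units [-0.02 -0.02 -0.15] turn units [-0.    0.   -0.03] F [ 0.69 -0.22 -1.15] t 12.6833 pos [520.1  40.1  83. ] rot [-180.     0.     1.8] w 13.2
```

View pics/s3.png

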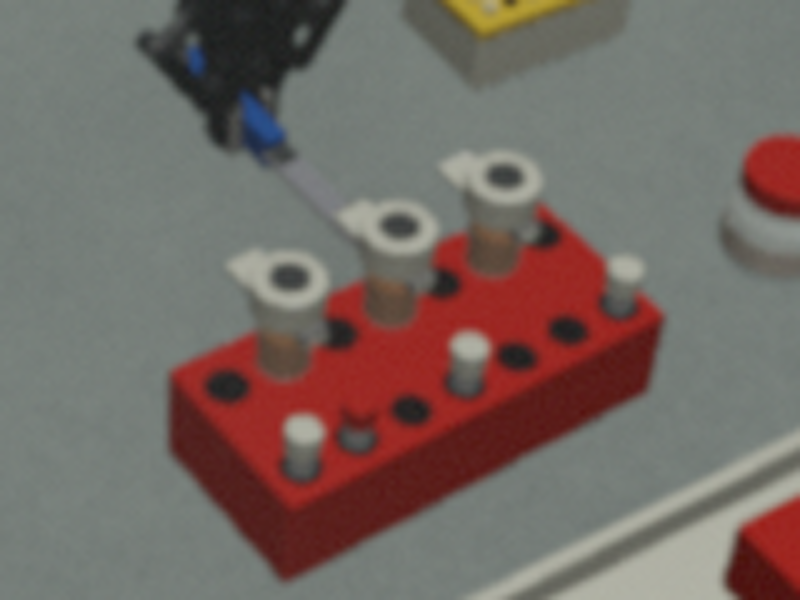

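The blade passes under the middle tab (crop (340,205)). Starting the lift.

```bash
python3 -m crank '[[[0,-0.02,-0.2,0,0,0],[0.02,-0.02,-0.2,0,0,0],[0.02,0,-0.1,0,0,0]]]'
python3 -c "
from h import *
need(524,41,103.3,2)"
```

```text
clock: 12.98
eef_pos: [519.4, 41.5, 99.1]
tool_rot: [-3.141, 0.003, 0.031]
force: [-0.6, 0.3, -1.8]
width: 13.5
shift units [ 0.15  0.02 -0.14] turn units [-0.01  0.03 -0.03] F [-0.63  0.27 -1.83] t 12.9833 pos [519.4  41.5  99.1] rot [-180.     0.2    1.8] w 13.5
```

```bash
python3 -m crank '[[[0.15,0.02,-0.15,0,0,0],[0.12,0,-0.15,0,0,0]]]'
python3 -c "
from h import *
need(531,41,117.2,2)"
```

```text
clock: 13.15
eef_pos: [525.9, 41.5, 108.9]
tool_rot: [-3.14, 0.006, 0.031]
force: [-0.6, -0.8, -1.4]
width: 12.9
shift units [ 0.17  0.02 -0.28] turn units [-0.02  0.06 -0.03] F [-0.59 -0.76 -1.37] t 13.15 pos [525.9  41.5 108.9] rot [-179.9    0.3    1.8] w 12.9
```

```bash
python3 -m crank '[[[0.16,0.02,-0.25,0,0,0],[0.14,0,-0.17,0,0,0]]]'
python3 - <<'E'
from h import *
need(536.5,41.2,122.8,2)
im=ctrl.get_image("scene");save(im,"s4.png",crop=(225,150,385,270),s=5)
E
```

```text
clock: 13.32
eef_pos: [534.4, 41.5, 122.2]
tool_rot: [-3.14, 0.009, 0.032]
force: [-0.4, -0.7, -3.6]
width: 13.2
shift units [ 0.07  0.01 -0.02] turn units [-0.02  0.08 -0.03] F [-0.41 -0.72 -3.58] t 13.3167 pos [534.4  41.5 122.2] rot [-179.9    0.5    1.8] w 13.2
```

View pics/s4.png

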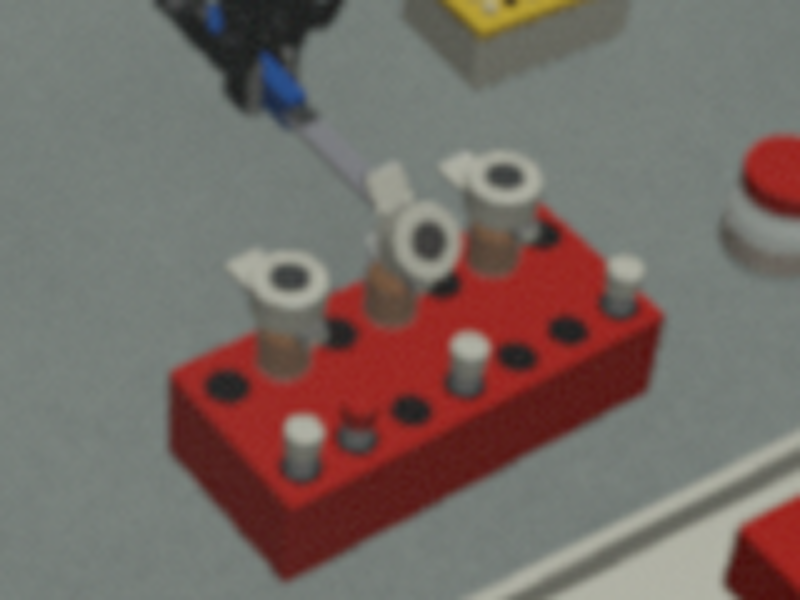

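The middle cap is open on the blade (tab at crop (390,188), tilted top at (428,240)). I'll push in slightly deeper, then measure the angle and stability.

```bash
python3 -m crank '[[[0.1,0.01,-0.05,0,0,0],[0.03,0,0,0,0,0]]]'
cat > m.py <<'E'
from h import *
need(536.5,41.2,122.8,2)
im=ctrl.get_image("scene");P=cloud(im);c=im["color"].astype(int)
m=(im["depth"]>0)&(c.min(-1)>95)&(P[...,2]>118)&(abs(P[...,1]-43)<19)&(P[...,0]>640)&(P[...,0]<720)
Q=P[m]
best=None;rng=np.random.default_rng(0)
for _ in range(500):
    a=Q[rng.choice(len(Q),3,replace=False)];n=np.cross(a[1]-a[0],a[2]-a[0])
    if np.linalg.norm(n)<50: continue
    n/=np.linalg.norm(n);k=abs((Q-a[0])@n)<2
    if best is None or k.sum()>best.sum():best=k
q=Q[best];n=np.linalg.svd(q-q.mean(0))[2][2];n*=np.sign(n[2])
print("n",len(Q),best.sum(),"normal",np.round(n,2),"tilt",np.degrees(np.arccos(n[2])),"centre",q.mean(0))
E
python3 m.py
python3 -m crank '[[[0,0,0,0,0,0],[0,0,0,0,0,0]]]'
python3 m.py
```

```text
clock: 13.53
eef_pos: [538.8, 41.5, 124.5]
tool_rot: [-3.139, 0.009, 0.033]
force: [-4.1, -0.1, -1.1]
width: 13.2
shift units [-0.08  0.01  0.06] turn units [-0.02  0.09 -0.02] F [-4.15 -0.08 -1.14] t 13.5333 pos [538.8  41.5 124.5] rot [-179.9    0.5    1.9] w 13.2
n 216 80 normal [0.81 0.08 0.58] tilt 54.207598726688026 centre [685.30820301  42.82811835 135.38482599]
clock: 13.75
eef_pos: [537.0, 41.5, 123.6]
tool_rot: [-3.139, 0.012, 0.032]
force: [-2.6, -0.1, -0.7]
width: 12.8
shift units [-0.02  0.01  0.03] turn units [-0.03  0.12 -0.03] F [-2.57 -0.11 -0.67] t 13.75 pos [537.   41.5 123.6] rot [-179.8    0.7    1.8] w 12.8
n 224 75 normal [0.72 0.07 0.69] tilt 46.55362640124497 centre [684.3126273   42.08631758 135.65434206]
```

```bash
python3 m.py
python3 - <<'E'
from h import *
for i in range(12): im=ctrl.get_image("top")
for q in["tip_box","jar","flask"]:
    r=ctrl.search_frame(q,im)
    if r: print(q,np.round(r[0]["extent"]),r[0]["conf"])
save(ctrl.get_image("scene"),"s5.png",s=1.5)
E
python3 m.py
```

```text
shift units [-0.01  0.01  0.03] turn units [-0.03  0.12 -0.03] F [-3.48  0.13 -1.45] t 13.8 pos [536.8  41.5 123.5] rot [-179.8    0.7    1.8] w 13.2
n 228 77 normal [ 0.75 -0.02  0.66] tilt 48.37904662375473 centre [683.22918736  44.43055394 135.22958315]
tip_box [233. 167.  14.  17.] 0.36
jar [143. 168.  21.  20.] 0.67
flask [312. 161.  16.  16.] 0.59
shift units [-0.04  0.01  0.04] turn units [-0.03  0.11 -0.02] F [-3.83  0.29 -0.78] t 14.65 pos [537.6  41.5 123.9] rot [-179.8    0.6    1.9] w 12.9
n 224 77 normal [0.79 0.01 0.62] tilt 51.739836727090285 centre [684.79856844  43.55179902 135.13306749]
```

View pics/s5.png

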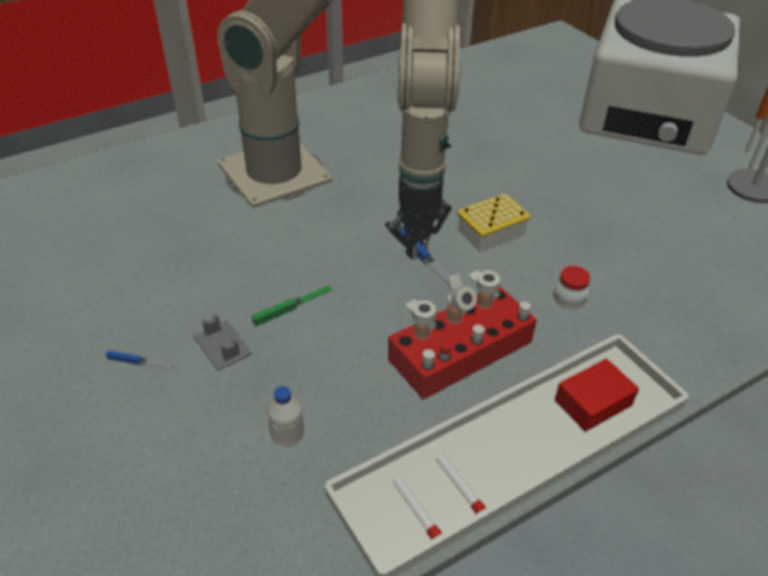

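The cap is held open at (463,293), the other two are shut, and the box (493,220), jar (573,285) and bottle (285,415) are where they were. Handing in.

```bash
python3 -c "
from cell import ctrl
print(ctrl.finish_job())"
```

```text
the job is handed in; nothing more can be done
None
```

The loose cap is the middle one. I handed the job in at about 14.7 s with it held open at roughly 50 degrees on the spatula blade.

- **Tapping:** The left cap pushed back with 8.7 N and the right with 12.3 N, each within about 1 mm, so both are tight. Those two taps were firmer than the 5 N in the description. The middle cap sank about 5 mm at around 1 N.
- **Levering:** I took the larger blue spatula from its rest, slid the blade under the middle tab and lifted along the hinge's arc.
- **Last checks:** Four fits of the cap's tilt gave 47 to 54 degrees. The last two, 0.85 s apart with the arm held still, gave 48 and 52. The spread is noise from few depth points, and all are well above 35. The fingers hold only the spatula handle, with a steady grip of about 13 mm.
- **Other objects:** In the last picture the tight caps are shut and the tip box, jar and bottle stand where they were. The detector put the jar and bottle at about their starting pixels. For the tip box it returned only a low-confidence false match (0.36) at the rack, so I checked the box by eye.

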